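# Keyed ring holder into the setter's turntable

## Task

Pick up the red ring holder, the one with the gold ring in it, and turn it so that its yellow key lines up with the slot in the bronze turntable. Lower it into the turntable's round well (do not drop it) until it sits fully home, foot flat on the well's floor and key in the slot, then let go. Leave the blue and the black holders where they stand.

Things in the scene. Friction and masses are not known exactly. Their poses are not given: they have to be found in the camera images.
- gold_center (a point): Loose ring holder, 250 g: round aluminium foot 52 mm diameter, 14 high, with a yellow key (12 wide, 14 high) out along +x to 40 mm from the axis; on it a square red block 24 x 24, faces square to the key, 14 to 60 mm above the underside; half a gold ring (23 mm, band 8 wide) stands on top, to 72 mm. Point: on the axis, 37 mm above the underside; x along the key, z up.
- silver_center (a point): Bystander: same holder and sizes, but a blue block with a silver ring. Point: on the axis, 37 mm above the underside; x along the key, z up.
- bare_center (a point): Bystander: same holder and sizes, but a black block and no ring. Point: on the axis, 37 mm above the underside; x along the key, z up.
- well_floor (a point): Fixed turntable: dark bronze disc 124 mm diameter on a steel plate 140 x 140 mm; disc top 28 mm above the table. In it a round well, 62 mm diameter, 14 deep, with a slot 24 mm wide, as deep, from the well out through the rim. A seated foot is flush with the disc's top. Point: centre of the well's floor, 14 mm above the table; x along the slot, outwards; z up.
Mind the look-alikes: they are no part of the job. Of the things like the part that bears well_floor, leave any that is green or orange; of the rest the larger one is meant.

How it is judged:
By the outcome, as a careful person would: the job done as asked, in the order asked, and still so for the second after the job is handed in, with the robot touching nothing.
It also fails if it takes over 48 s, if anything falls off the work surface, if the arm or the gripper's body presses on something with over 40 N, if the wrist force passes 120 N, or if a joint passes its speed limit or range.

## Robot

A 6-joint arm with a two-finger parallel gripper is mounted at the origin on the work surface. World frame = base frame: x ahead of the robot, y to its left, z up, the work surface at z = 0. Lengths are in mm, angles in rad, forces in N, time in s.
With the tool pointing down it reaches from about 350 to 975 mm from the base axis. Payload 7.1 kg.
Tool frame: the origin (TCP) lies between the finger pads; the fingertips stand 19 mm ahead of it and the grasp point (between the pads) is the TCP; z points along the fingers, y is the line along which they close (so a half turn about z gives the same grasp; the last joint's range is limited). The gripper opens to 88 mm and grips with 3 to 60 N. Pads are 20 mm wide; open, the fingers measure 115 mm over their backs; the gripper's body (75 mm by 178 mm) begins 61 mm behind the grasp point.
Start: joints at [-0.019, 0.423, 1.63, -0, 1.089, -0.019], TCP at [624.984, 0.026, 241.675] pointing down, gripper open.
Joint ranges: [-3, 3], [-0.9, 2.11], [0.09, 2.58], [-1.31, 4.45], [0.11, 2.69], [-2.54, 2.54]. Speed limits (rad/s): [2.39, 2.39, 3.01, 3.14, 3.14, 3.14].

## Interface

Orientations are given as a rotation vector (axis times angle).
In Python, from workcell import ctrl gives the robot as it stands.
- The arm moves only by the tool arm_command, never from a script. Its argument "series" is a list of rows, each an object with "linear": the shift along the tool's x, y, z in m, a list of three; "turn": the turn about the tool's z in rad. A call has 1 to 10 rows; each row shifts and turns the commanded pose from where the row before left it, along the tool's axes as they then stand; what a row does not reach is not made up. A row lasts 1/10 s, in which the tool goes at most 50 mm and 8.59 degrees, less where a joint would pass 70% of its speed; a pose out of reach is approached as far as the arm can. A call with a gripper value outside its range is refused whole. "jaw" is the opening, from -1 (shut) to 1 (fully open), set as the call begins (left out, the last holds). The fingers move at their own pace and stop on an object; the grip force is fixed at half the most. Time passes only in rows, so rows that do not move let the fingers close. It gives the time, the measured TCP pose, the force, the opening and the grip force at its end, in the units of the state.
- ctrl.get_obs(): the state, without advancing time (a new reading comes with each control period).
- ctrl.get_image(name): name is "scene" or "side" or "wrist"; returns a dict with "frame" (384x512x3 uint8, blue, green, red), "fx", "fy", "cx", "cy" (pixels), "rvec" (rotation vector, rad) and "tvec" (3), from world to camera coordinates, as OpenCV has them. Camera axes: x right, y down, z forward; pixel columns grow to the right and rows downward; lengths in mm; the calibration is good to about 2 mm. A picture is of the moment at which its call begins. There is no depth.
- ctrl.close_job(): hands the job in; it is judged then, once.
The state is a dict: "t": time; "qpos": joint angles; "qvel": joint speeds; "joint_torque": joint torques, N m; "ee_pos": TCP position; "orientation": TCP orientation; "ft_force": force on the tool from outside, world axes, zero at the start; "moment": the same for the moment, N m; "width": finger opening in mm; "grasp_force": force on a finger pad.
Only numpy, scipy, OpenCV 4.12 (cv2) and the standard library are available. Lean on these libraries where they do the work, as an engineer would, in place of code of your own. Each camera call takes 0.05 s, during which the arm holds its last target. There are 200 camera calls.

## Working session

There is one attempt and no reset: what is moved stays moved. The work goes in short steps, Python scripts to look and compute and a tool call to move; the robot and the scene stay as the last step left them, time stands still between calls to the robot, and variables do not carry over. Pictures are saved under pics/ and viewed, at most 10 in all, crops included, and the job is handed in when it is done.

Besides the shell and the picture viewer there is one more tool, called after "Request:" as name([rows], argument=value, ...), one row to a line, values as JSON. arm_command: Moves the arm, as the interface text tells. Its arguments: {"type":"object","properties":{"series":{"type":"array"},"jaw":{"type":"number"}},"required":["series"]}

```bash
mkdir -p pics; cat > h.py <<'E'
import cv2, numpy as np
from workcell import ctrl
def shot(n):
    d=ctrl.get_image(n); d['R']=cv2.Rodrigues(np.array(d['rvec'],float))[0]; d['t']=np.array(d['tvec'],float).ravel(); return d
def ray(d,u,v,z):
    r=d['R'].T@np.array([(u-d['cx'])/d['fx'],(v-d['cy'])/d['fy'],1.]); c=-d['R'].T@d['t']
    return c+r*(z-c[2])/r[2]
def proj(d,p):
    q=d['R']@np.array(p,float)+d['t']; return d['fx']*q[0]/q[2]+d['cx'], d['fy']*q[1]/q[2]+d['cy']
E
python3 - <<'E'
from h import *
a=shot('scene');b=shot('side');w=shot('wrist')
for n,d in zip('abw',(a,b,w)): print(n,-d['R'].T@d['t'],d['fx'],d['R'][2])
cv2.imwrite('pics/1.png',cv2.resize(a['frame'],(800,600)))
cv2.imwrite('pics/2.png',np.hstack([cv2.resize(b['frame'],(400,300)),cv2.resize(w['frame'],(400,300))]))
E
```

```text
a [1127.84133204 -163.29410535  674.70916591] 360.1340918375182 [-0.76037292  0.21684954 -0.61221671]
b [348.94007802 930.14931364 702.51546705] 446.3792709948792 [ 0.05133315 -0.81941589 -0.57089623]
w [625.81210068  70.42062973 383.63182301] 339.22206459516957 [-5.00547006e-04 -2.58978741e-01 -9.65882892e-01]
```

View pics/1.png

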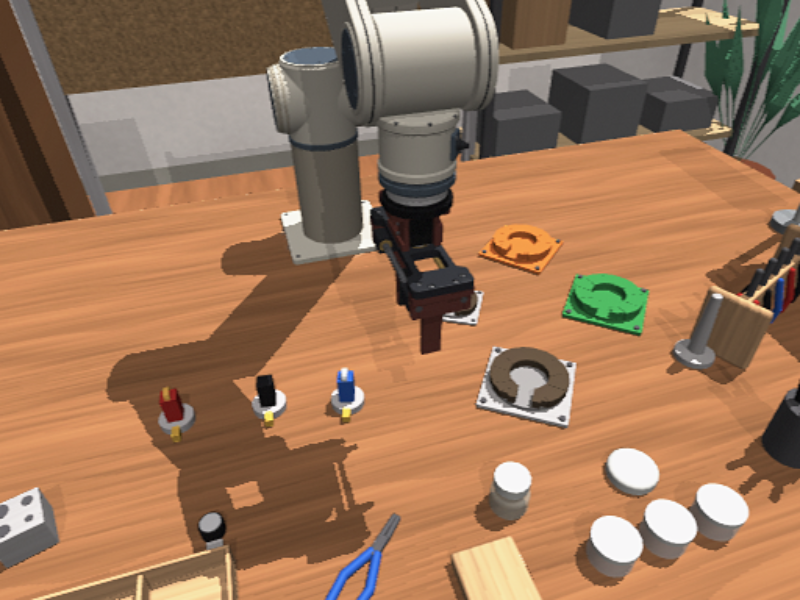

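View pics/2.png

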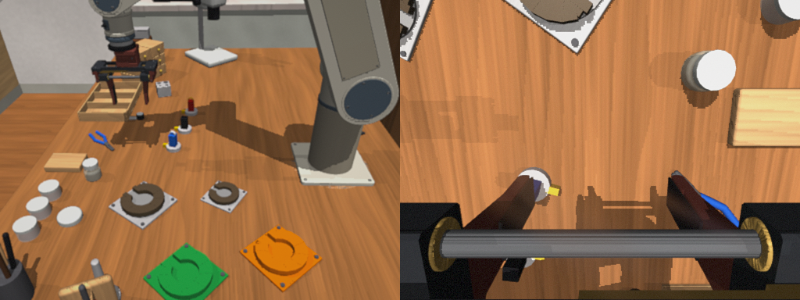

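The scene view (800x600) shows the red holder at about (172,405) with its key at (176,434). The large bronze turntable is at (528,380), with its slot opening towards the camera at (522,400). The small bronze one is near the gripper, and the green and orange ones are further right. The wrist view does not show the red holder yet.

```bash
cat >> h.py <<'E'
def blobs(d,lo,hi,amin=15):
    m=cv2.inRange(cv2.cvtColor(d['frame'],cv2.COLOR_BGR2HSV),np.array(lo),np.array(hi))
    n,l,s,c=cv2.connectedComponentsWithStats(m)
    return [(s[i,4],c[i],s[i,:4],l==i) for i in range(1,n) if s[i,4]>=amin]
E
python3 - <<'E'
from h import *
for n in('scene','side'):
    d=shot(n); print(n)
    for nm,lo,hi,z in(('yel',(24,150,120),(34,255,255),14),('red',(0,200,60),(4,255,255),37),('bronze',(5,40,20),(25,140,110),28),('foot',(0,0,140),(180,40,255),14)):
        for a,c,b,_ in blobs(d,lo,hi,25):
            p=ray(d,*c,z)
            if 300<p[0]<950 and abs(p[1])<450: print(nm,a,c.round(1),b,p.round(0))
E
```

```text
scene
red 98 [109.8 262.6] [103 256  14  14] [ 491. -339.   37.]
bronze 75 [299.5 195.7] [291 187  14  15] [387. 178.  28.]
bronze 26 [273.9 214.3] [271 208  10  11] [440.  82.  28.]
bronze 1032 [338.7 239.5] [313 222  51  40] [579. 204.  28.]
bronze 28 [138.  233.8] [131 232  16   5] [ 404. -274.   28.]
bronze 28 [ 90.2 241.2] [ 85 238  10   8] [ 394. -390.   28.]
bronze 37 [ 79.1 243.3] [ 71 240  16   8] [ 393. -417.   28.]
bronze 45 [490.1 288.6] [484 276  18  22] [809. 443.  28.]
bronze 31 [108.8 284.2] [100 281  17   7] [ 547. -342.   28.]
bronze 27 [391.1 306.8] [387 296  14  20] [785. 217.  28.]
bronze 30 [200.2 316.5] [193 311  14  11] [ 689. -162.   28.]
bronze 250 [321.3 324.6] [305 314  32  19] [779.  64.  28.]
bronze 107 [447.7 332.4] [441 322  15  20] [866. 288.  28.]
bronze 227 [188.3 342.8] [158 331  60  22] [ 738. -193.   28.]
bronze 28 [222.1 333.7] [219 331   9   7] [ 739. -128.   28.]
bronze 118 [414.  343.6] [408 333  14  20] [867. 212.  28.]
bronze 119 [378.2 355.1] [368 344  18  21] [866. 136.  28.]
bronze 54 [149. 354.] [144 346   9  18] [ 738. -267.   28.]
bro
[... 1540 characters left out ...]
28.]
foot 80 [237.  164.8] [228 160  17   9] [ 490. -191.   14.]
foot 90 [222.4 187.8] [213 182  18  10] [519. -71.  14.]
foot 189 [114.7 207.8] [105 202  20  13] [789.  24.  14.]
foot 340 [ 61.7 238. ] [ 49 230  27  17] [879. 145.  14.]
foot 149 [284.1 245.7] [270 238  26  14] [349. 162.  14.]
foot 318 [179.9 253.4] [164 243  32  19] [584. 192.  14.]
foot 390 [287.6 257.9] [257 242  59  31] [341. 202.  14.]
foot 783 [183.1 270.6] [139 246  88  47] [567. 246.  14.]
foot 417 [ 47.7 260.7] [ 34 251  29  20] [878. 222.  14.]
foot 573 [ 88.3 275.5] [ 73 264  32  24] [769. 265.  14.]
foot 502 [ 31.2 286.5] [ 16 275  32  23] [878. 300.  14.]
foot 66 [120.8 335.2] [116 331  10   9] [651. 415.  14.]
```

```bash
python3 - <<'E'
from h import *
o=ctrl.get_obs(); print(o['t'],o['ee_pos'],o['orientation'],o['width'],o['ft_force']);print(cv2.Rodrigues(np.array(o['orientation'],float))[0].round(3))
E
```

```text
0.25 [6.24759981e+02 1.96673319e-02 2.41322269e+02] [-2.22107016e+00 -2.22109213e+00  7.53688427e-04] 88.10686952569588 [-0.29058433 -0.67581835 -0.31043471]
[[-0.     1.    -0.001]
 [ 1.     0.     0.   ]
 [ 0.    -0.001 -1.   ]]
```

Request:
arm_command([
  {"linear": [-0.038, -0.0155, 0], "turn": 0},
  {"linear": [-0.038, -0.0155, 0], "turn": 0},
  {"linear": [-0.038, -0.0155, 0], "turn": 0},
  {"linear": [-0.038, -0.0155, 0], "turn": 0},
  {"linear": [-0.038, -0.0155, 0], "turn": 0},
  {"linear": [-0.038, -0.0155, 0], "turn": 0},
  {"linear": [-0.038, -0.0155, 0], "turn": 0},
  {"linear": [-0.038, -0.0155, 0], "turn": 0},
  {"linear": [-0.038, -0.0155, 0], "turn": 0},
  {"linear": [0, 0, 0], "turn": 0},
], jaw=1)

```text
t: 1.25
ee_pos: [483.8, -345.8, 241.7]
orientation: [2.226, 2.216, -0.001]
ft_force: [0.6, -0.3, -0.9]
width: 87.9
grasp_force: 0.0
```

```bash
python3 - <<'E'
from h import *
d=shot('wrist'); cv2.imwrite('pics/3.png',d['frame']); o=ctrl.get_obs(); print(o['t'],o['ee_pos'])
for nm,lo,hi,z in(('yel',(22,150,120),(34,255,255),14),('red',(0,150,60),(6,255,255),60),('foot',(0,0,140),(180,40,255),14)):
    for a,c,b,_ in blobs(d,lo,hi,60): print(nm,a,c.round(1),b,ray(d,*c,z).round(1))
E
```

```text
1.3 [ 484.50142602 -343.84127219  241.55524528]
yel 203 [296.8  30.3] [287  23  19  15] [ 526.3 -206.1   14. ]
yel 142 [282. 163.] [276 158  13  11] [ 513.5 -340.4   14. ]
yel 152 [251.9 173.5] [243 169  19  10] [ 480.2 -352.1   14. ]
red 327 [252.7 161.3] [241 154  24  15] [ 481.6 -330.5   60. ]
red 104 [252.7 180.4] [241 177  24   7] [ 481.5 -349.4   60. ]
foot 1129 [263.4  31.4] [240   1  51  53] [ 492.8 -207.    14. ]
foot 476 [447.6 119.9] [436 108  24  25] [ 689.8 -294.5   14. ]
foot 359 [470.3 117.5] [459 109  23  19] [ 713.6 -292.2   14. ]
foot 912 [252.7 157. ] [230 140  46  42] [ 481.3 -333.6   14. ]
foot 108 [152.  314.2] [127 313  55   3] [ 353.9 -530.8   14. ]
foot 692 [360.8 316.3] [282 313 145   9] [ 615.3 -535.    14. ]
foot 201 [369.1 339.4] [353 330  33  21] [ 628.5 -569.1   14. ]
```

View pics/3.png

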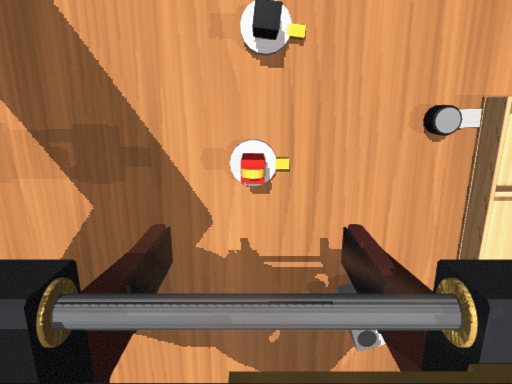

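The wrist view shows the red holder centred at about (253,163), with its key pointing right (+x) at (282,163). Its axis works out at about (481.5,-341.3), and the key angle is close to 0.

Request:
arm_command([
  {"linear": [0.0025, -0.003, 0.03], "turn": 0},
  {"linear": [0, 0, 0.03], "turn": 0},
  {"linear": [0, 0, 0.03], "turn": 0},
  {"linear": [0, 0, 0], "turn": 0},
  {"linear": [0, 0, 0], "turn": 0},
])

```text
t: 1.8
ee_pos: [482.9, -338.5, 151.8]
orientation: [-2.219, -2.222, 0.0]
ft_force: [0.3, 0.6, -0.0]
width: 87.8
grasp_force: 0.0
```

```bash
python3 - <<'E'
from h import *
d=shot('wrist'); cv2.imwrite('pics/4.png',d['frame'][60:330,120:420]); o=ctrl.get_obs(); print(o['t'],o['ee_pos'])
B={}
for nm,lo,hi in(('yel',(22,150,120),(34,255,255)),('red',(0,150,60),(6,255,255)),('foot',(0,0,140),(180,40,255))):
    for a,c,b,m in blobs(d,lo,hi,150):
        if not(170<c[0]<340 and c[1]>60): continue
        k=max(cv2.findContours(m.astype(np.uint8),0,1)[0],key=len); r=cv2.minAreaRect(k)
        P=np.array([ray(d,*p,{'yel':14,'red':60,'foot':14}[nm])[:2] for p in cv2.boxPoints(r)]).round(1)
        print(nm,a,c.round(1),b,ray(d,*c,14).round(1),P.tolist())
E
```

```text
1.85 [ 483.43747884 -339.19890548  152.79366409]
yel 236 [291.  190.5] [282 183  18  15] [ 513.6 -340.6   14. ] [[506.1, -346.4], [505.8, -334.1], [520.2, -334.0], [520.7, -346.4]]
yel 234 [249.9 210.6] [239 205  23  12] [ 478.5 -358.7   14. ] [[469.1, -353.6], [488.1, -353.6], [488.1, -363.6], [468.9, -363.6]]
red 769 [252.7 191.1] [237 178  32  27] [ 481.  -341.2   14. ] [[470.3, -319.7], [492.3, -319.7], [492.5, -338.8], [470.1, -338.9]]
red 156 [253.2 218.5] [237 213  32   9] [ 481.3 -365.9   14. ] [[470.0, -345.7], [492.5, -345.7], [492.6, -351.8], [469.9, -351.8]]
foot 1441 [253.2 181.4] [224 160  59  53] [ 481.3 -332.7   14. ] [[457.0, -314.4], [505.4, -314.4], [506.3, -359.9], [456.0, -360.0]]
```

View pics/4.png

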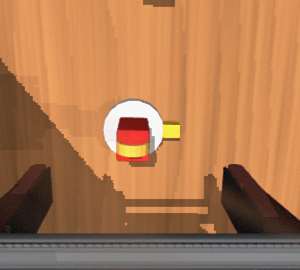

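The wrist crop shows the holder's foot, red block and gold ring, with the key pointing right. The key runs y -334..-346 with its tip at x 520.7, so the axis is (481.2,-340.4) and the key angle is about 0.

Request:
arm_command([
  {"linear": [-0.0013, -0.002, 0.028], "turn": 0},
  {"linear": [0, 0, 0.028], "turn": 0},
  {"linear": [0, 0, 0.028], "turn": 0},
  {"linear": [0, 0, 0.026], "turn": 0},
  {"linear": [0, 0, 0], "turn": 0},
  {"linear": [0, 0, 0], "turn": 0},
])

```text
t: 2.45
ee_pos: [481.5, -341.2, 43.1]
orientation: [2.22, 2.221, 0.0]
ft_force: [-0.6, 0.0, -0.1]
width: 88.0
grasp_force: 0.0
```

Request:
arm_command([
  {"linear": [0, 0, 0], "turn": 0},
  {"linear": [0, 0, 0], "turn": 0},
  {"linear": [0, 0, 0], "turn": 0},
  {"linear": [0, 0, 0], "turn": 0},
  {"linear": [0, 0, 0], "turn": 0},
  {"linear": [0, 0, 0], "turn": 0},
  {"linear": [0, 0, 0], "turn": 0},
  {"linear": [0, 0, 0], "turn": 0},
], jaw=-1)

```text
t: 3.25
ee_pos: [480.4, -340.8, 41.6]
orientation: [-2.221, -2.221, 0.0]
ft_force: [-0.3, 0.2, -1.4]
width: 27.7
grasp_force: 0.0
```

Request:
arm_command([
  {"linear": [0, 0, 0], "turn": 0},
  {"linear": [0, 0, 0], "turn": 0},
  {"linear": [0, 0, 0], "turn": 0},
  {"linear": [0, 0, 0], "turn": 0},
])

```text
t: 3.65
ee_pos: [480.4, -340.7, 41.6]
orientation: [-2.221, -2.221, 0.0]
ft_force: [-0.1, -0.1, -0.4]
width: 23.5
grasp_force: 29.9
```

Request:
arm_command([
  {"linear": [0, 0, -0.01], "turn": 0},
  {"linear": [0, 0, -0.03], "turn": 0},
  {"linear": [0, 0, -0.04], "turn": 0},
  {"linear": [0, 0, -0.04], "turn": 0},
  {"linear": [0, 0, -0.03], "turn": 0},
  {"linear": [0, 0, 0], "turn": 0},
])

```text
t: 4.25
ee_pos: [482.7, -342.3, 196.8]
orientation: [2.215, 2.215, 0.002]
ft_force: [0.5, -1.7, -2.9]
width: 23.9
grasp_force: 29.9
```

Request:
arm_command([
  {"linear": [0.025, 0.005, 0], "turn": 0},
  {"linear": [0.045, 0.009, 0], "turn": 0},
  {"linear": [0.045, 0.009, 0], "turn": 0},
  {"linear": [0.045, 0.009, 0], "turn": 0},
  {"linear": [0.045, 0.009, 0], "turn": 0},
  {"linear": [0.045, 0.009, 0], "turn": 0},
  {"linear": [0.045, 0.009, 0], "turn": 0},
  {"linear": [0.045, 0.009, 0], "turn": 0},
  {"linear": [0.045, 0.009, 0], "turn": 0},
  {"linear": [0.045, 0.009, 0], "turn": 0},
])

```text
t: 5.25
ee_pos: [565.7, 91.1, 190.5]
orientation: [-2.221, -2.221, 0.002]
ft_force: [0.2, 0.1, -3.1]
width: 23.9
grasp_force: 29.9
```

Request:
arm_command([
  {"linear": [0.03, 0.006, 0], "turn": 0},
  {"linear": [0.02, 0.005, 0], "turn": 0},
  {"linear": [0, 0, 0], "turn": 0},
  {"linear": [0, 0, 0], "turn": 0},
])

```text
t: 5.65
ee_pos: [576.5, 139.2, 190.5]
orientation: [-2.219, -2.222, 0.003]
ft_force: [-0.8, 0.2, -2.1]
width: 23.8
grasp_force: 29.9
```

```bash
python3 - <<'E'
from h import *
d=shot('wrist'); cv2.imwrite('pics/5.png',d['frame']); o=ctrl.get_obs(); print(o['t'],o['ee_pos'],o['orientation'],o['width'])
for nm,lo,hi,z in(('bronze',(5,40,20),(25,140,110),28),('bronze2',(5,40,20),(25,150,130),28),('steel',(0,0,130),(180,40,255),14),('yel',(22,150,120),(34,255,255),170)):
    for a,c,b,m in blobs(d,lo,hi,300):
        print(nm,a,c.round(1),b,ray(d,*c,z).round(1))
E
```

```text
5.7 [576.57890751 138.58617778 190.71107505] [-2.2206949  -2.2208996   0.00295669] 23.57204063473494
bronze 2439 [261.3 151.4] [200  73 125 108] [581.9 166.8  28. ]
bronze 1241 [ 35.6 136.8] [  0 103  60  63] [380.5 179.7  28. ]
bronze 1063 [ 21.  184.3] [  0 168  49  31] [359.7 136.1  28. ]
bronze 486 [419.5 230.2] [409 209  30  53] [733.9  91.4  28. ]
bronze 314 [292.5 234.6] [281 224  24  25] [612.3  86.7  28. ]
bronze 4498 [181.4 279.5] [ 95 229 152 135] [502.6  38.4  28. ]
bronze 1481 [370.3 274.5] [314 259 109  40] [690.9  44.3  28. ]
bronze 819 [307.6 349. ] [286 329  51  45] [632.1 -43.4  28. ]
bronze2 10677 [252.3 104.9] [186  34 141 147] [573.9 207.4  28. ]
bronze2 1941 [ 30.6 131.3] [  0 103  60  63] [376.8 184.5  28. ]
bronze2 1084 [ 21.  184.5] [  0 168  49  32] [359.6 135.9  28. ]
bronze2 905 [424.2 232.2] [408 209  41  61] [738.7  89.3  28. ]
bronze2 9413 [230.9 315. ] [ 22 224 372 160] [551.4  -2.2  28. ]
bronze2 2050 [353.4 265.8] [281 224 142  75] [673.4  53.8  28. ]
bronze2 335 [467.5 282.6] [412 262  74  33] [789.   35.4  28. ]
bronze2 643 [139.2 375.4] [ 68 364 148  20] [450.1 -77.7  28. ]
steel 10111 [260.4 103.4] [155   0 206 194] [581.1 208.6  14. ]
steel 4849 [476.7  39.2] [439   0  73  80] [768.4 262.6  14. ]
steel 2166 [ 47.9 146. ] [  0  84  86 133] [381.5 169.7  14. ]
steel 1455 [ 21.1 157. ] [  0 133  58  50] [354.5 159.2  14. ]
steel 2071 [255.4 208.9] [209 191  94  49] [576.6 108.   14. ]
steel 334 [434.8 227.6] [423 216  31  32] [756.   88.7  14. ]
steel 2046 [464.9 252.5] [439 228  53  50] [790.5  61.8  14. ]
yel 527 [315.8 236.6] [301 227  30  20] [608.3 142.8 170. ]
```

View pics/5.png

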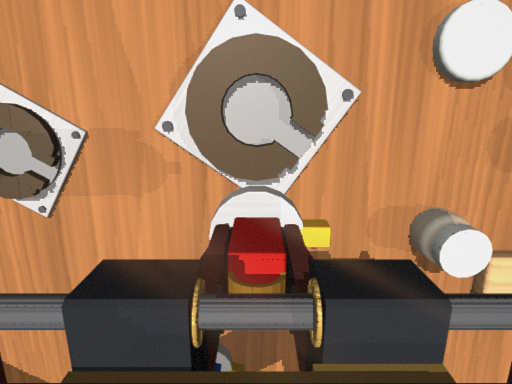

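Turntable in view: disc centre at about (257,108), slot opening towards the lower right at (305,140). The held holder is at the bottom, block at (257,245), with its key pointing right at (316,236).

```bash
cat >> h.py <<'E'
def table(d,c0):
    a,c,b,m=max((x for x in blobs(d,(5,40,20),(25,150,130),300) if np.hypot(*(ray(d,*x[1],28)[:2]-c0))<40),key=lambda x:x[0])
    k=max(cv2.findContours(m.astype(np.uint8),0,1)[0],key=len)
    W=np.array([ray(d,*p[0],28)[:2] for p in k])
    P=W[np.hypot(*(W-c0).T)>54]
    for _ in range(4):
        s=np.linalg.lstsq(np.c_[2*P,np.ones(len(P))],(P**2).sum(1),rcond=None)[0]; cc=s[:2]; r=(s[2]+cc@cc)**.5
        P=P[abs(np.hypot(*(P-cc).T)-r)<2.5]
    ys,xs=np.nonzero(~m); Q=np.array([ray(d,u,v,28)[:2] for u,v in zip(xs,ys) if abs(u-c[0])<100 and abs(v-c[1])<100])-cc
    R=np.hypot(*Q.T); wl=Q[R<34]
    q=Q[(R>38)&(R<56)]; ang=np.arctan2(q[:,1],q[:,0]); m0=np.median(ang); q=q[abs(ang-m0)<.5]
    t=np.arctan2(q[:,1].mean(),q[:,0].mean())
    w=q@np.array([-np.sin(t),np.cos(t)])
    print('disc',cc,'r',r,'well mean',(wl[np.hypot(*wl.T)<34].mean(0)+cc),'slot ang',t,'width',np.percentile(w,[1,99]))
    return cc,t
def key(d,z):
    for a,c,b,m in blobs(d,(22,150,120),(34,255,255),150):
        k=max(cv2.findContours(m.astype(np.uint8),0,1)[0],key=len)
        print('key',ray(d,*c,z).round(1),[ray(d,*p,z)[:2].round(1).tolist() for p in cv2.boxPoints(cv2.minAreaRect(k))])
E
python3 - <<'E'
from h import *
d=shot('wrist'); o=ctrl.get_obs(); print(o['t'],o['ee_pos'])
table(d,np.array([576,207.])); key(d,o['ee_pos'][2]-42+14)
d=shot('side'); table(d,np.array([576,207.]))
E
```

```text
5.75 [576.74989724 138.24268259 190.95590645]
disc [576.96851487 202.19787442] r 60.93419489407808 well mean [577.94969739 202.73443852] slot ang -0.6043055058098749 width [-11.44736747  11.32791204]
key [609.9 139.2 163. ] [[602.6, 144.7], [617.1, 144.7], [617.7, 133.8], [603.0, 133.7]]
disc [572.22935448 211.06744343] r 64.3175838268553 well mean [575.51970418 209.85152422] slot ang -0.6137260971076871 width [-9.2772494   9.09625265]
```

Wrist and side views agree: well at about (577,202.5) and slot angle about -0.605, so the tool must turn +0.605. The tip of the held key fits its expected length.

Request:
arm_command([
  {"linear": [0.022, 0.0005, 0], "turn": 0},
  {"linear": [0.022, 0, 0], "turn": 0},
  {"linear": [0.019, 0, 0], "turn": 0},
  {"linear": [0, 0, 0], "turn": 0.121},
  {"linear": [0, 0, 0.01], "turn": 0.121},
  {"linear": [0, 0, 0.02], "turn": 0.121},
  {"linear": [0, 0, 0.02], "turn": 0.121},
  {"linear": [0, 0, 0.02], "turn": 0.121},
  {"linear": [0, 0, 0], "turn": 0},
  {"linear": [0, 0, 0], "turn": 0},
])

```text
t: 6.8
ee_pos: [578.0, 201.9, 121.7]
orientation: [-2.78, -1.463, 0.001]
ft_force: [0.6, -1.5, -2.3]
width: 24.0
grasp_force: 29.9
```

```bash
python3 - <<'E'
from h import *
o=ctrl.get_obs(); print(o['t'],o['ee_pos'],o['width']); R=cv2.Rodrigues(np.array(o['orientation'],float))[0]; print(R.round(3), np.arctan2(R[1,1],R[0,1]))
z=o['ee_pos'][2]-42+14
I=[]
for n in('wrist','scene','side'):
    d=shot(n); print(n); key(d,z)
    print([np.round(proj(d,p)) for p in((577,202.5,28),(577+62*np.cos(.605),202.5-62*np.sin(.605),28))])
    I.append(d['frame'])
u=lambda f,x,y:cv2.resize(f[y:y+130,x:x+130],(390,390))
cv2.imwrite('pics/6.png',np.hstack([u(I[1],270,170),u(I[2],115,175)]))
cv2.imwrite('pics/7.png',I[0])
E
```

```text
6.8 [577.96913763 201.92822571 121.73428831] 23.99343324132387
[[ 0.566  0.824 -0.001]
 [ 0.824 -0.566 -0.   ]
 [-0.001 -0.    -1.   ]] -0.6022057869680134
wrist
key [609.8 184.3  93.7] [[602.0, 184.6], [606.5, 190.8], [614.9, 184.0], [610.5, 177.7]]
[array([253., 204.]), array([339., 204.])]
scene
[array([338., 239.]), array([334., 257.])]
side
[array([182., 252.]), array([162., 241.])]
```

View pics/6.png

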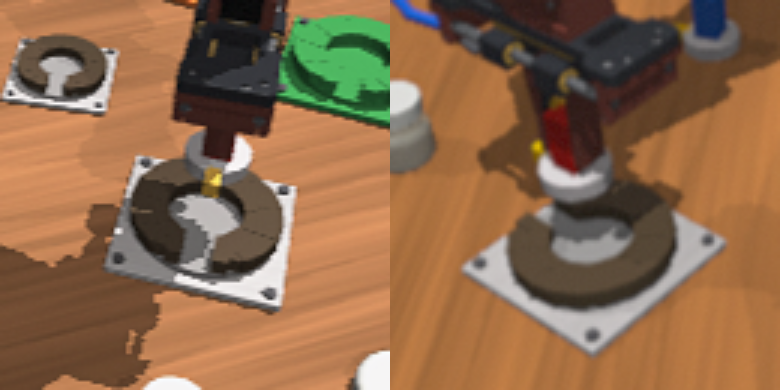

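View pics/7.png

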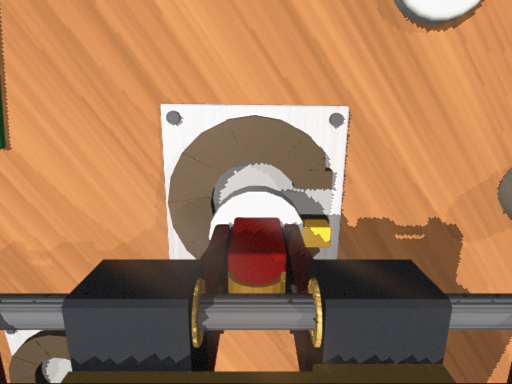

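The key lines up with the slot in both views. In the wrist view the slot's upper edge is at v=187, as predicted for a slot centre of v=204. A 1.5 mm shift is left to apply; the well leaves 5 mm, so I start lowering.

Request:
arm_command([
  {"linear": [-0.0007, -0.0013, 0.02], "turn": 0},
  {"linear": [0, 0, 0.015], "turn": 0},
  {"linear": [0, 0, 0.007], "turn": 0},
  {"linear": [0, 0, 0], "turn": 0},
  {"linear": [0, 0, 0.004], "turn": 0},
  {"linear": [0, 0, 0.004], "turn": 0},
  {"linear": [0, 0, 0.004], "turn": 0},
  {"linear": [0, 0, 0], "turn": 0},
  {"linear": [0, 0, 0], "turn": 0},
])

```text
t: 7.85
ee_pos: [576.5, 202.4, 67.7]
orientation: [-2.782, -1.459, 0.0]
ft_force: [-0.8, -0.1, -2.1]
width: 23.9
grasp_force: 29.9
```

```bash
python3 - <<'E'
from h import *
o=ctrl.get_obs(); print(o['t'],o['ee_pos'],o['ft_force'])
I=[shot(n)['frame'] for n in('wrist','scene','side')]
u=lambda f,x,y:cv2.resize(f[y:y+110,x:x+110],(390,390))
cv2.imwrite('pics/8.png',np.hstack([u(I[1],280,190),u(I[2],125,195)]))
E
```

```text
7.85 [576.49896579 202.40700439  67.65575723] [-0.81867431 -0.12056946 -2.13694835]
```

View pics/8.png

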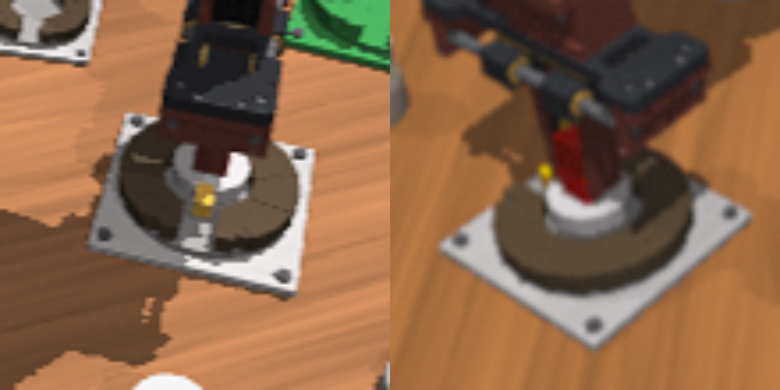

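The foot is at the mouth of the well with the key over the slot. I continue slowly and watch the force.

Request:
arm_command([
  {"linear": [0, 0, 0.003], "turn": 0},
  {"linear": [0, 0, 0.003], "turn": 0},
  {"linear": [0, 0, 0.002], "turn": 0},
  {"linear": [0, 0, 0.002], "turn": 0},
  {"linear": [0, 0, 0], "turn": 0},
  {"linear": [0, 0, 0], "turn": 0},
])

```text
t: 8.6
ee_pos: [576.5, 202.4, 57.5]
orientation: [-2.782, -1.459, 0.0]
ft_force: [0.4, -1.0, -2.3]
width: 23.8
grasp_force: 29.9
```

Request:
arm_command([
  {"linear": [0, 0, 0.001], "turn": 0},
  {"linear": [0, 0, 0.0005], "turn": 0},
  {"linear": [0, 0, 0], "turn": 0},
  {"linear": [0, 0, 0], "turn": 0},
])

```text
t: 9.0
ee_pos: [576.6, 202.4, 56.2]
orientation: [2.782, 1.459, 0.0]
ft_force: [0.3, 0.2, -2.0]
width: 23.8
grasp_force: 29.9
```

Request:
arm_command([
  {"linear": [0, 0, 0.0005], "turn": 0},
  {"linear": [0, 0, 0], "turn": 0},
  {"linear": [0, 0, 0.0005], "turn": 0},
  {"linear": [0, 0, 0], "turn": 0},
  {"linear": [0, 0, 0], "turn": 0},
])

```text
t: 9.5
ee_pos: [576.5, 202.4, 55.6]
orientation: [-2.782, -1.459, -0.0]
ft_force: [-2.0, -2.1, 5.0]
width: 23.8
grasp_force: 29.9
```

Contact came at z=55.6, as expected for a seated foot. Next I release, check and retreat.

Request:
arm_command([
  {"linear": [0, 0, 0], "turn": 0},
  {"linear": [0, 0, 0], "turn": 0},
  {"linear": [0, 0, 0], "turn": 0},
  {"linear": [0, 0, 0], "turn": 0},
  {"linear": [0, 0, 0], "turn": 0},
  {"linear": [0, 0, 0], "turn": 0},
  {"linear": [0, 0, 0], "turn": 0},
  {"linear": [0, 0, 0], "turn": 0},
], jaw=1)

```text
t: 10.3
ee_pos: [576.5, 202.4, 55.2]
orientation: [-2.782, -1.459, -0.0]
ft_force: [-0.2, -0.2, -0.2]
width: 84.4
grasp_force: 0.0
```

Request:
arm_command([
  {"linear": [0, 0, -0.01], "turn": 0},
  {"linear": [0, 0, -0.02], "turn": 0},
  {"linear": [0, 0, -0.03], "turn": 0},
  {"linear": [0, 0, -0.03], "turn": 0},
  {"linear": [0, 0, -0.03], "turn": 0},
  {"linear": [0, 0, 0], "turn": 0},
  {"linear": [0, 0, 0], "turn": 0},
])

```text
t: 11.0
ee_pos: [576.8, 202.5, 176.3]
orientation: [2.782, 1.459, 0.003]
ft_force: [-1.0, 1.0, -0.4]
width: 87.8
grasp_force: 0.0
```

```bash
python3 - <<'E'
from h import *
o=ctrl.get_obs(); print(o['t'],o['ee_pos'],o['ft_force'],o['width'])
D=[shot(n) for n in('wrist','side')]; key(D[0],28)
for a,c,b,m in blobs(D[0],(0,150,60),(6,255,255),150): print('red',ray(D[0],*c,74).round(1))
print(ray(D[0],*proj(D[0],(577,202.5,28)),28))
cv2.imwrite('pics/9.png',np.hstack([cv2.resize(D[0]['frame'][60:360,110:410],(390,390)),cv2.resize(D[1]['frame'][195:305,125:235],(390,390))]))
E
```

```text
11.0 [576.83831954 202.48344183 176.32454169] [-0.98538157  1.04944282 -0.40572281] 87.84958136435876
key [605.2 184.6  28. ] [[599.5, 194.8], [613.9, 184.8], [608.0, 175.6], [593.4, 185.7]]
key [567.1 189.8  28. ] [[562.8, 199.1], [577.4, 189.0], [571.6, 180.5], [556.8, 190.7]]
red [584.3 211.4  74. ]
red [572.6 194.9  74. ]
[577.  202.5  28. ]
```

View pics/9.png

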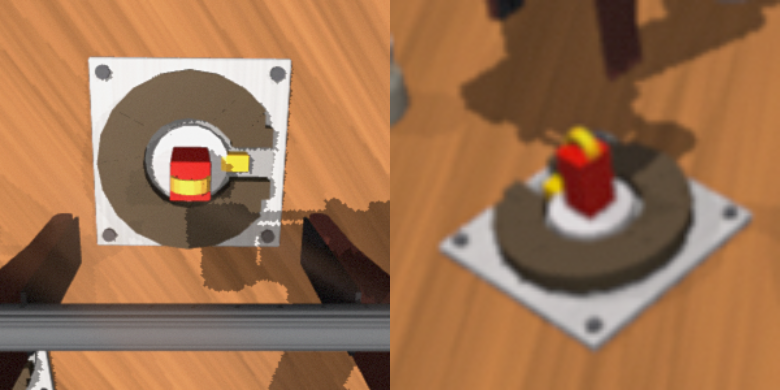

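The holder sits upright in the well with its foot flush, its key centred in the slot (key at (237,163) in the left crop), and the gripper clear above it.

```bash
python3 -c "
from workcell import ctrl
print(ctrl.close_job())"
```

```text
the job is handed in; nothing more can be done
None
```

The red holder with the gold ring is seated in the large bronze turntable with its key in the slot and the gripper clear. The blue and black holders were never touched, and the job was handed in at about 11 s; no verdict came back.

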